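# Clamp a small cheese in the coring jig

### The job

Stand the small cheese on the white coring jig, slid home with a gentle push of about 6 N, held for a moment, so that its side beds against both steel pins. Then press the black clamp handle down past its over-centre point and hold it firmly on its stop for a moment with about 13 N, no more than 20 N, so that the clamp stays locked with its rubber foot pressing on the cheese. Leave the other things on the bench where they are.

Things in the scene. Friction and masses are not known exactly. Their poses are not given: they have to be found in the camera images.
- truckle: small hard cheese, a plain tan upright cylinder 66 mm in diameter and 45 mm high, about 0.12 to 0.24 kg, loose on the bench; origin at the centre of its underside, z up along its axis. Its big neighbour looks alike but is 120 mm wide
- jig: white plastic board 300 x 130 x 15 mm screwed to the bench: x -80 to 220, y -65 to 65 mm in its frame. Origin on the bench plane below the nest, where the axis of the cheese stands when it touches both pins; z up, x from the nest to the toggle clamp. The clamp's steel cheeks stand at x 99 to 143 mm, |y| under 19 mm, up to z 101 mm; the nest is open towards -x
- pins: two upright steel stop pins, 12 mm in diameter, 28 mm high above the board, at x 32.0 and y +-22.4 mm in this frame. Origin: nest centre on the board's top (15 mm above the bench), axes as the jig's; the cheese touching both pins is centred here. Rigid: a push grows by several N per mm. To bed the cheese takes over 3 N; more than 12 N bruises it
- handle (a joint): clamp handle angle, rad: 0 open as found (rising 60 degrees), grows as pressed down; over-centre at 1.00, stop at 1.05 (level). Friction of 0.2 N m holds it where left. The foot meets the cheese at about 0.75; resistance at handle_grip peaks at 6 to 9 N near 0.85, fades at 1.00, then force climbs steeply at the stop. Locked: over 1.035 after a push of over 8 N on the stop; over 20 N is forcing it
- lever: the clamp handle (steel shank, black grip); origin on its hinge axis (the y axis of the jig), at x 126.5, z 44 mm in the jig frame. Axes turn with the handle: x runs from the pivot to the handle's tip, z is the upper side, the one to push
- handle_grip (a point): point on the black round plastic grip of the clamp handle, 22 mm in diameter, from 37 to 123 mm from the pivot; this point lies on its axis 95 mm from the pivot, a good place to push; axes as lever
- spindle_foot (a point): centre of the lower face of the clamp's 20 mm rubber foot, under the end of a steel bar 112 mm long hinged at x 112, z 90 mm in the jig frame. With the handle open the bar stands nearly upright (79 degrees) and the foot faces the nest at x 60, z 194 mm: keep the gripper clear of it. As the handle goes down the bar brings the foot down on the cheese and gives like a spring
- spindle: the clamp's spindle with the rubber foot; origin on the bar's centre line 30 mm above the foot's face
- wheel_big: big tan cheese wheel, 120 mm in diameter, 65 mm high; bystander, origin at the centre of its underside
- carton: closed cardboard carton 90 x 130 x 70 mm; bystander, origin at the centre of its underside
- trier: cheese trier, a T-shaped dark wooden handle with a steel rod, 210 mm long, lying flat; bystander, origin under the T
Not all that is in view belongs to the job. Leave any blue, purple or red look-alike of the truckle alone.

How it is judged:
By the outcome, as a careful person would: the job done as asked, in the order asked, and still so for the second after the job is handed in, with the robot touching nothing.
It also fails if it takes over 72 s, if anything falls off the work surface, if the arm or the gripper's body presses on something with over 40 N, if the wrist force passes 120 N, or if a joint passes its speed limit or range.

### The arm

A 6-joint arm with a two-finger parallel gripper is mounted at the origin on the work surface. World frame = base frame: x ahead of the robot, y to its left, z up, the work surface at z = 0. Lengths are in m, angles in rad, forces in N, time in s.
With the tool pointing down it reaches from about 0.225 to 0.875 m from the base axis. Payload 3.4 kg.
Tool frame: the origin (TCP) lies between the finger pads; the fingertips stand 11 mm ahead of it and the grasp point (between the pads) lies 8 mm behind it; z points along the fingers, y is the line along which they close (so a half turn about z gives the same grasp; the last joint's range is limited). The gripper opens to 85 mm and grips with 20 to 120 N. Pads are 22 mm wide; open, the fingers measure 114 mm over their backs; the gripper's body (76 mm by 85 mm) begins 54 mm behind the grasp point. The pads swing forward as they close: fully open they stand 13 mm farther back than shut.
Start: joints at [1.197, 0.276, 1.505, -0, 1.361, -0.121], TCP at [0.144, 0.557, 0.242] pointing down, gripper open.
Joint ranges: [-2.89, 2.89], [-0.75, 2.08], [0.22, 2.7], [-1.18, 4.32], [0.11, 2.71], [-2.7, 2.7]. Speed limits (rad/s): [2.57, 2.57, 3.14, 3.14, 3.14, 3.14].

### API

Orientations are given as a unit quaternion [w, x, y, z].
In Python, from rig import sensors, eyes, manip gives the robot as it stands.
- The arm moves only by the tool drive_tool, never from a script. Its argument "deltas" is a list of rows, each an object with "linear": the shift along the world's x, y, z in mm, a list of three; "twist": the turn about the world's z in degrees; "claw": the opening, from 0 (shut) to 1 (fully open). In form: [{"linear": [tx, ty, tz], "twist": twist, "claw": claw}, ...]. A call has 1 to 12 rows; each row is the pose to reach, as a shift and turn from the pose commanded when the call began; what a row does not reach only later rows make up. A row lasts 1/12 s, in which the tool goes at most 41.7 mm and 7.16 degrees, less where a joint would pass 70% of its speed; a pose out of reach is approached as far as the arm can. A call with a gripper value outside its range is refused whole. The fingers move at their own pace and stop on an object; "squeeze" is the grip in N (left out, the last holds). Time passes only in rows, so rows that repeat a pose let the fingers close. It gives the time, the measured TCP pose, the force, the opening and the grip force at its end, in the units of the state.
- sensors.get_state(): the state, without advancing time (a new reading comes with each control period).
- eyes.get_image(name): name is "scene" or "top"; returns the picture (420x560x3 uint8, red, green, blue); there is no depth.
- eyes.camera_model(name): a dict with "intrinsics" (3x3 intrinsics, pixels), "R" (3x3) and "t" (3): a world point X has camera coordinates R X + t. Camera axes: x right, y down, z forward; pixel columns grow to the right and rows downward; lengths in m; the calibration is good to about 2 mm. A picture is of the moment at which its call begins. camera_model takes no time and is no camera call.
- manip.sign_off(): hands the job in; it is judged then, once.
The state is a dict: "clock": time; "qpos": joint angles; "qd": joint speeds; "effort": joint torques, N m; "position": TCP position; "ee_rot": TCP orientation; "contact_force": force on the tool from outside, world axes, zero at the start; "moment": the same for the moment, N m; "width": finger opening in m; "gripper_force": force on a finger pad.
Only numpy, scipy, OpenCV 4.12 (cv2) and the standard library are available. Lean on these libraries where they do the work, as an engineer would, in place of code of your own. Each camera call takes 0.05 s, during which the arm holds its last target. There are 200 camera calls.

## Working session

There is one attempt and no reset: what is moved stays moved. The work goes in short steps, Python scripts to look and compute and a tool call to move; the robot and the scene stay as the last step left them, time stands still between calls to the robot, and variables do not carry over. Pictures are saved under pics/ and viewed, at most 10 in all, crops included, and the job is handed in when it is done.

Besides the shell and the picture viewer there is one more tool, called after "Call:" as name([rows], argument=value, ...), one row to a line, values as JSON. drive_tool: Moves the arm, as the interface text tells. Its arguments: {"type":"object","properties":{"deltas":{"type":"array","items":{"type":"object","properties":{"linear":{"type":"array","items":{"type":"number"}},"twist":{"type":"number"},"claw":{"type":"number"}}}},"squeeze":{"type":"number"}},"required":["deltas"]}

```bash
mkdir -p pics
python3 - <<'E'
from rig import sensors, eyes
import cv2, numpy as np
for n in("scene","top"):
    im=eyes.get_image(n); cv2.imwrite(f"pics/{n}0.png",im[:,:,::-1]); m=eyes.camera_model(n)
    R=np.array(m["R"]);t=np.array(m["t"]);print(n,np.round(-R.T@t,3),np.round(R,2).tolist(),np.round(m["intrinsics"],1).tolist())
s=sensors.get_state();print(s)
E
```

```text
scene [1.331 0.223 0.85 ] [[-0.4, 0.92, -0.02], [0.61, 0.25, -0.76], [-0.69, -0.31, -0.66]] [[464.4, 0.0, 283.2], [0.0, 464.4, 217.2], [0.0, 0.0, 1.0]]
top [ 0.433 -0.141  0.988] [[0.02, -1.0, -0.01], [-0.98, -0.02, -0.18], [0.18, 0.02, -0.98]] [[396.3, 0.0, 282.0], [0.0, 396.3, 211.6], [0.0, 0.0, 1.0]]
{'clock': 0.1, 'qpos': array([ 1.19697271e+00,  2.76486222e-01,  1.50602449e+00,  2.73320228e-06,
        1.36072883e+00, -1.21001331e-01]), 'qd': array([-0.00021016, -0.00286246, -0.00140124,  0.00024033, -0.00188865,
        0.00095931]), 'effort': array([ 4.04496486e-04, -4.17702627e+01, -2.46401989e+01, -3.85796739e-04,
        5.73263984e-03,  1.20827372e-05]), 'position': array([0.14365903, 0.5562733 , 0.24154503]), 'ee_rot': array([-2.02954054e-04,  1.26074983e-01,  9.92020373e-01, -7.98043280e-04]), 'contact_force': array([ 0.50839315, -0.85345973, -1.25450905]), 'moment': array([-0.01476418, -0.01236959,  0.00928861]), 'gripper_force': 0.0, 'width': 0.08548355566741628}
```

View pics/scene0.png

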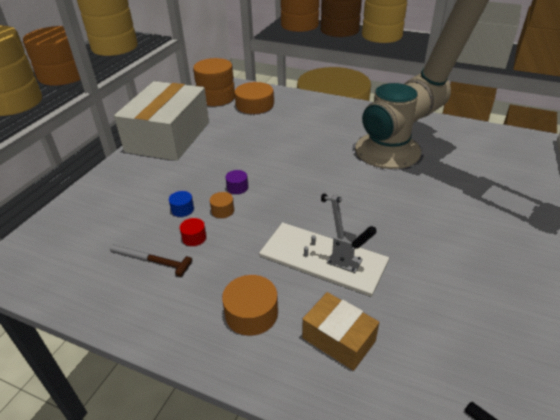

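View pics/top0.png

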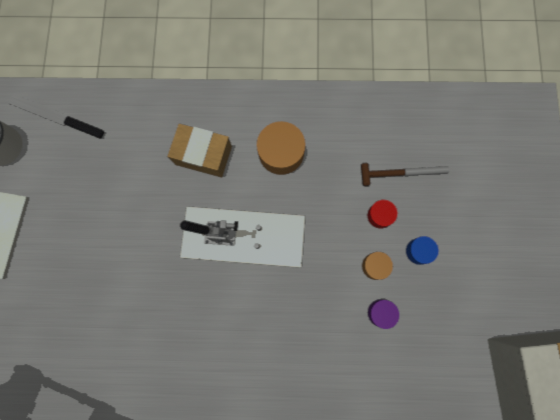

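The scene holds five round pieces. In the top view they are the small tan one at (379,266), the big tan wheel at (281,147), red at (383,214), blue at (424,250) and purple at (385,314). The small tan one fits the truckle by colour and size. The jig board is around (243,237), with its pins at (258,228) and (257,246) and the handle grip at (195,228). I'll measure these and confirm the truckle in a crop.

```bash
cat > h.py <<'E'
from rig import sensors, eyes
import cv2, numpy as np
def ray(n,uv,z):
    m=eyes.camera_model(n);R=np.array(m["R"]);t=np.array(m["t"]);c=-R.T@t
    d=R.T@np.linalg.inv(m["intrinsics"])@np.array([uv[0],uv[1],1.]);return c+d*(z-c[2])/d[2]
def proj(n,X):
    m=eyes.camera_model(n);p=np.array(m["intrinsics"])@(np.array(m["R"])@np.array(X)+np.array(m["t"]));return p[:2]/p[2]
def blobs(mask,amin=80):
    c,_=cv2.findContours(mask.astype(np.uint8),cv2.RETR_EXTERNAL,cv2.CHAIN_APPROX_NONE)
    return sorted([k for k in c if cv2.contourArea(k)>amin],key=cv2.contourArea,reverse=True)
def hsv(im): return cv2.cvtColor(im,cv2.COLOR_RGB2HSV)
E
python3 - <<'E'
from h import *
im=eyes.get_image("top");H=hsv(im)
for (u,v) in [(379,266),(281,147),(379,279),(379,277)]: print(H[v,u],end=' ')
tan=(H[:,:,0]>5)&(H[:,:,0]<20)&(H[:,:,1]>120)&(H[:,:,2]>60)
for k in blobs(tan):
    (x,y),r=cv2.minEnclosingCircle(k);b=cv2.boundingRect(k);print("tan",x,y,r,b)
    if 300<cv2.contourArea(k)<5000:
        for z in(.045,.065):
            P=np.array([ray("top",p[0],z)[:2] for p in k]);(c,rr)=cv2.minEnclosingCircle((P*1000).astype(np.float32));print(z,c,rr)
            print([ray("top",(x,y),z).round(4).tolist()])
wh=(H[:,:,1]<40)&(H[:,:,2]>150);wh[:,:100]=0;wh[:190]=0;wh[280:]=0
k=blobs(wh)[0];hull=cv2.convexHull(k)
P=np.array([ray("top",p[0],.015)[:2]*1000 for p in hull],np.float32);r=cv2.minAreaRect(P);print("board",r,cv2.boxPoints(r).round(1).tolist())
# scene tan
im2=eyes.get_image("scene");c=[im[170:330,310:470],im2[140:260,150:270]]
cv2.imwrite("pics/crop.png",np.hstack([cv2.resize(a,(390,390),interpolation=cv2.INTER_CUBIC) for a in c])[:,:,::-1])
c=[im[195:280,165:320],im2[180:300,250:400]]
cv2.imwrite("pics/jig.png",np.vstack([cv2.resize(a,(540,296),interpolation=cv2.INTER_CUBIC) for a in c])[:,:,::-1])
E
```

```text
[ 16 145 144] [ 16 147 142] [ 15  84 130] [ 16 146 145] tan 280.583984375 147.4084014892578 25.81868553161621 (257, 122, 48, 52)
0.045 (769.081787109375, -117.23402404785156) 67.44964599609375
[[0.7684, -0.1179, 0.045]]
0.065 (761.9533081054688, -117.73075103759766) 66.01932525634766
[[0.7613, -0.1184, 0.065]]
tan 377.125 266.0 14.440170288085938 (363, 252, 29, 27)
0.045 (480.74359130859375, -350.70208740234375) 33.88876724243164
[[0.4792, -0.3507, 0.045]]
0.065 (479.72967529296875, -346.2478332519531) 33.17023468017578
[[0.4783, -0.3463, 0.065]]
tan 213.74876403808594 153.65516662597656 21.28365707397461 (199, 134, 29, 41)
0.045 (748.769775390625, 46.34088897705078) 53.69314956665039
[[0.7497, 0.0484, 0.045]]
0.065 (742.0721435546875, 42.37501907348633) 52.554344177246094
[[0.743, 0.0444, 0.065]]
tan 188.0 147.0 23.769826889038086 (169, 125, 29, 45)
0.045 (766.832275390625, 114.14756774902344) 63.04206085205078
[[0.7662, 0.1139, 0.045]]
0.065 (759.7515869140625, 108.74394226074219) 61.705169677734375
[[0.7591, 0.1085, 0.065]]
tan 381.96429443359375 171.89285278320312 21.12079429626465 (362, 164, 42, 20)
board ((548.1470336914062, -27.313323974609375), (295.8880920410156, 127.42899322509766), 86.4131851196289) [[475.29998779296875, -171.0], [602.5, -179.0], [621.0, 116.4000015258789], [493.79998779296875, 124.30000305175781]]
```

View pics/crop.png

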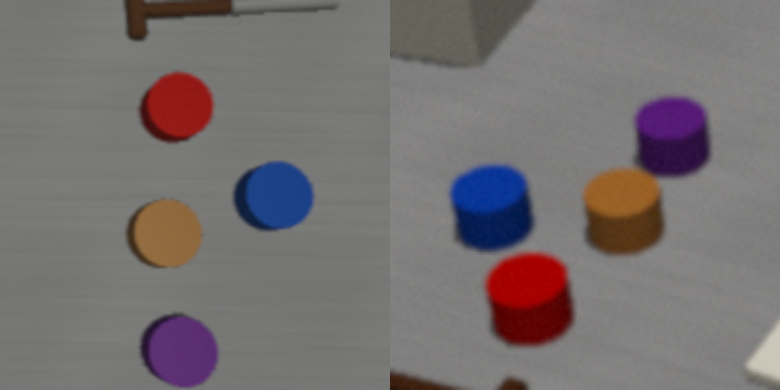

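View pics/jig.png

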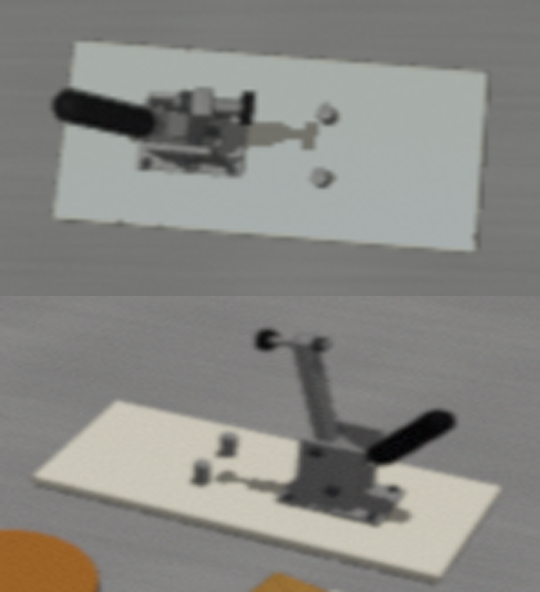

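The crop confirms it: the small tan cylinder (left half, 165,233) stands between red, blue and purple, which match it in size, so it is the truckle. The pins and grip show clearly on the jig. Next I'll refine the cheese centre and check the jig frame against the pins and grip.

Run:
```python
from h import *
im=eyes.get_image("top");H=hsv(im)
m=(H[:,:,0]>8)&(H[:,:,0]<22)&(H[:,:,1]>80)&(H[:,:,2]>110);m[:240]=0;m[:,:340]=0
for n,img in(("top",im),("scene",eyes.get_image("scene"))):
    H=hsv(img);u,v=(379,266) if n=="top" else (222,200)
    print(n,H[v,u],H[v+(0 if n=="top" else 9),u-(14 if n=="top" else 0)])
    m=(H[:,:,0]>5)&(H[:,:,0]<22)&(H[:,:,1]>80)&(H[:,:,2]>0.85*H[v,u,2])
    w=np.zeros_like(m);w[v-20:v+20,u-20:u+20]=1
    k=blobs(m&w)[0];P=np.array([ray(n,p[0],.045)[:2]*1000 for p in k],np.float32)
    e=cv2.fitEllipse(P);print("top face",e)
c=np.array([548.15,-27.3]);xd=np.array([.0625,.998]);yd=np.array([-.998,.0625]);o=c-70*xd;print("nest",o)
W=lambda x,y,z:np.r_[o+x*xd+y*yd,z]/1000
a=np.pi/3
for nm,p in dict(pinA=(32,22.4,43),pinB=(32,-22.4,43),tip=(126.5+123*.5,0,44+123*.866),grip37=(126.5+18.5,0,76),foot=(60,0,194)).items(): print(nm,[proj(n,W(*p)).round(1).tolist() for n in("top","scene")])
g=cv2.cvtColor(im,cv2.COLOR_RGB2GRAY)[222:252,250:268]
k=blobs(cv2.dilate((g<125).astype(np.uint8),np.ones((1,1))),5);print([(cv2.boundingRect(q)[0]+250,cv2.boundingRect(q)[1]+222,cv2.boundingRect(q)[2:]) for q in k])
```

```text
top [ 16 146 145] [ 16 142 117]
top face ((481.2857360839844, -354.7080078125), (61.45528030395508, 62.27428436279297), 75.72386169433594)
scene [ 15 193 153] [ 15 185  88]
top face ((481.3141174316406, -356.9713439941406), (58.98711013793945, 62.84061813354492), 11.584226608276367)
nest [543.775 -97.16 ]
pinA [[256.0, 245.2], [313.7, 236.2]]
pinB [[257.7, 226.7], [306.1, 247.4]]
tip [[180.7, 224.1], [374.6, 228.3]]
grip37 [[207.5, 230.4], [353.7, 246.3]]
foot [[237.4, 225.9], [322.4, 197.4]]
[(250, 231, (6, 7)), (256, 244, (5, 5)), (257, 226, (5, 5))]
```

Call:
drive_tool([
  {"linear":[336,-907,0],"twist":-79,"claw":1},
  {"linear":[336,-907,0],"twist":-79,"claw":1},
  {"linear":[336,-907,0],"twist":-79,"claw":1},
  {"linear":[336,-907,0],"twist":-79,"claw":1},
  {"linear":[336,-907,0],"twist":-79,"claw":1},
  {"linear":[336,-907,0],"twist":-79,"claw":1},
  {"linear":[336,-907,0],"twist":-79,"claw":1},
  {"linear":[336,-907,0],"twist":-79,"claw":1},
  {"linear":[336,-907,0],"twist":-79,"claw":1},
  {"linear":[336,-907,0],"twist":-79,"claw":1},
  {"linear":[336,-907,0],"twist":-79,"claw":1},
  {"linear":[336,-907,0],"twist":-79,"claw":1},
])

```text
clock: 1.3
position: [0.3175, 0.0861, 0.2427]
ee_rot: [0.0, 0.73, 0.684, 0.001]
contact_force: [0.7, 0.6, -0.0]
width: 0.0857
gripper_force: 0.0
```

Call:
drive_tool([
  {"linear":[164,-442,0],"twist":0,"claw":1},
  {"linear":[164,-442,0],"twist":0,"claw":1},
  {"linear":[164,-442,0],"twist":0,"claw":1},
  {"linear":[164,-442,0],"twist":0,"claw":1},
  {"linear":[164,-442,0],"twist":0,"claw":1},
  {"linear":[164,-442,0],"twist":0,"claw":1},
  {"linear":[164,-442,0],"twist":0,"claw":1},
  {"linear":[164,-442,0],"twist":0,"claw":1},
  {"linear":[164,-442,0],"twist":0,"claw":1},
  {"linear":[164,-442,0],"twist":0,"claw":1},
  {"linear":[164,-442,0],"twist":0,"claw":1},
  {"linear":[164,-442,0],"twist":0,"claw":1},
])

```text
clock: 2.3
position: [0.4832, -0.3603, 0.2414]
ee_rot: [0.002, 0.729, 0.684, -0.001]
contact_force: [1.8, -0.2, 0.5]
width: 0.0851
gripper_force: 0.0
```

Call:
drive_tool([
  {"linear":[-2,4,-40]},
  {"linear":[-2,4,-80]},
  {"linear":[-2,4,-120]},
  {"linear":[-2,4,-140]},
  {"linear":[-2,4,-140]},
  {"linear":[-2,4,-140]},
])

```text
$.deltas[0]: bad value
```

Run:
```python
from h import *
im=eyes.get_image("top");i2=eyes.get_image("scene")
c=[im[170:330,310:470],i2[120:280,140:300]]
cv2.imwrite("pics/crop2.png",np.hstack([cv2.resize(a,(390,390),interpolation=cv2.INTER_CUBIC) for a in c])[:,:,::-1])
print(sensors.get_state()["position"])
```

```text
[ 0.48203039 -0.35676295  0.24118936]
```

View pics/crop2.png

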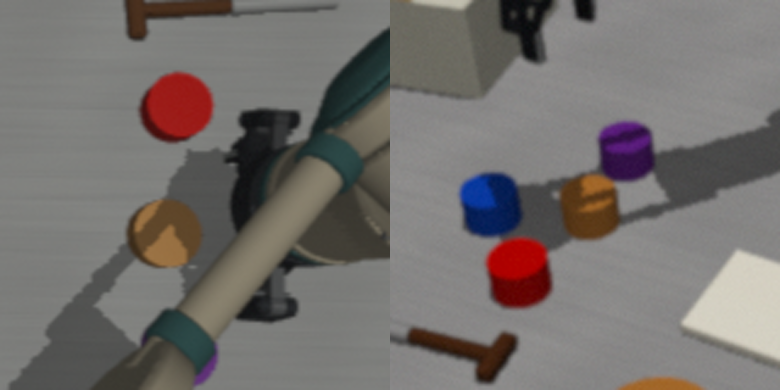

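The call was refused because every row needs all its keys. The picture shows the gripper still high, its fingers spread along world x, with the cheese clear at (165,233). I'll lower it now.

Call:
drive_tool([
  {"linear":[-1,1,-40],"twist":0,"claw":1},
  {"linear":[-1,1,-80],"twist":0,"claw":1},
  {"linear":[-1,1,-120],"twist":0,"claw":1},
  {"linear":[-1,1,-145],"twist":0,"claw":1},
  {"linear":[-1,1,-165],"twist":0,"claw":1},
  {"linear":[-1,1,-180],"twist":0,"claw":1},
  {"linear":[-1,1,-180],"twist":0,"claw":1},
  {"linear":[-1,1,-180],"twist":0,"claw":1},
  {"linear":[-1,1,-180],"twist":0,"claw":1},
])

```text
clock: 3.15
position: [0.481, -0.3527, 0.0637]
ee_rot: [0.001, 0.728, 0.686, 0.0]
contact_force: [0.2, -0.8, -0.2]
width: 0.0857
gripper_force: 0.0
```

Run:
```python
from h import *
i2=eyes.get_image("scene")
cv2.imwrite("pics/near.png",cv2.resize(i2[120:280,140:300],(580,580),interpolation=cv2.INTER_CUBIC)[:,:,::-1])
print(sensors.get_state()["position"])
```

```text
[ 0.48126794 -0.35314719  0.06404173]
```

View pics/near.png

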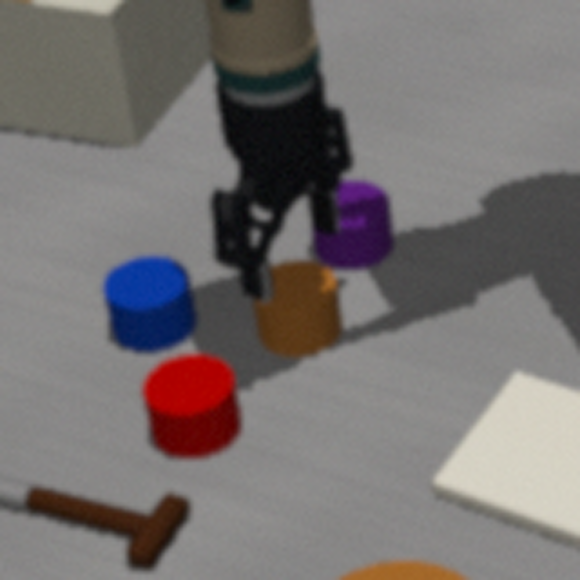

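The fingers straddle the cheese (near finger at (255,280), far one at (325,215)) and clear the red and purple pieces. I'll correct by -3 mm in y, go down and close.

Call:
drive_tool([
  {"linear":[0,-3,-12],"twist":0,"claw":1},
  {"linear":[0,-3,-24],"twist":0,"claw":1},
  {"linear":[0,-3,-36],"twist":0,"claw":1},
  {"linear":[0,-3,-45],"twist":0,"claw":1},
  {"linear":[0,-3,-45],"twist":0,"claw":1},
  {"linear":[0,-3,-45],"twist":0,"claw":0.6},
  {"linear":[0,-3,-45],"twist":0,"claw":0.5},
  {"linear":[0,-3,-45],"twist":0,"claw":0.5},
  {"linear":[0,-3,-45],"twist":0,"claw":0.5},
  {"linear":[0,-3,-45],"twist":0,"claw":0.5},
  {"linear":[0,-3,-45],"twist":0,"claw":0.5},
  {"linear":[0,-3,-45],"twist":0,"claw":0.5},
], squeeze=25)

```text
clock: 4.2
position: [0.481, -0.3565, 0.018]
ee_rot: [0.001, 0.728, 0.685, 0.0]
contact_force: [0.5, -0.4, 3.6]
width: 0.0655
gripper_force: 28.4
```

Call:
drive_tool([
  {"linear":[0,0,15],"twist":0,"claw":0.5},
  {"linear":[0,0,35],"twist":0,"claw":0.5},
  {"linear":[0,0,55],"twist":0,"claw":0.5},
  {"linear":[0,0,70],"twist":0,"claw":0.5},
  {"linear":[10,32,70],"twist":0,"claw":0.5},
  {"linear":[18,64,70],"twist":0,"claw":0.5},
  {"linear":[26,96,70],"twist":0,"claw":0.5},
  {"linear":[34,128,70],"twist":0,"claw":0.5},
  {"linear":[42,160,70],"twist":0,"claw":0.5},
  {"linear":[50,190,70],"twist":0,"claw":0.5},
  {"linear":[56,215,70],"twist":0,"claw":0.5},
  {"linear":[61,228,70],"twist":0,"claw":0.5},
])

```text
clock: 5.2
position: [0.5406, -0.1246, 0.0867]
ee_rot: [-0.002, 0.728, 0.686, -0.0]
contact_force: [1.1, 0.0, -2.2]
width: 0.0654
gripper_force: 28.9
```

Call:
drive_tool([
  {"linear":[0,0,0],"twist":0,"claw":0.5},
  {"linear":[0,0,0],"twist":0,"claw":0.5},
])

```text
clock: 5.37
position: [0.5411, -0.1274, 0.0869]
ee_rot: [-0.0, 0.728, 0.686, -0.0]
contact_force: [0.8, 0.0, -2.8]
width: 0.0655
gripper_force: 28.9
```

Run:
```python
from h import *
im=eyes.get_image("top");i2=eyes.get_image("scene")
c=[im[180:300,180:340],i2[150:270,230:390]]
cv2.imwrite("pics/over.png",np.vstack([cv2.resize(a,(400,300),interpolation=cv2.INTER_CUBIC) for a in c])[:,:,::-1])
s=sensors.get_state();print(s["position"],s["width"],s["contact_force"])
```

```text
[ 0.54108579 -0.12876085  0.08705256] 0.06530959639056835 [ 0.40793943 -0.43931612 -2.03484501]
```

View pics/over.png

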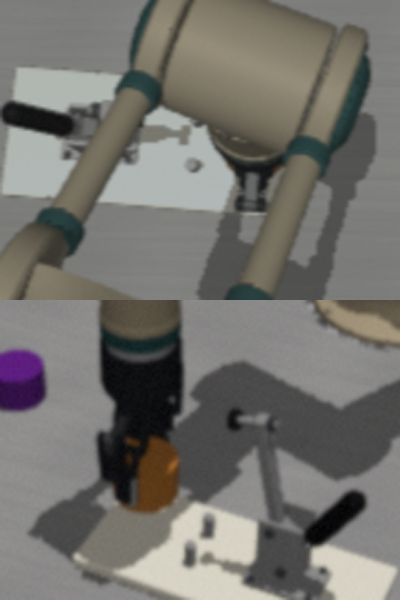

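The cheese is held upright (scene half, 150,475), behind the pins, and the foot at (235,418) is clear. I'll set it down about 10 mm short of the nest.

Call:
drive_tool([
  {"linear":[1,8,-12],"twist":0,"claw":0.5},
  {"linear":[2,16,-26],"twist":0,"claw":0.5},
  {"linear":[2,20,-38],"twist":0,"claw":0.5},
  {"linear":[2,20,-46],"twist":0,"claw":0.5},
  {"linear":[2,20,-50],"twist":0,"claw":0.5},
  {"linear":[2,20,-52],"twist":0,"claw":0.5},
  {"linear":[2,20,-52],"twist":0,"claw":0.5},
  {"linear":[2,20,-52],"twist":0,"claw":0.5},
])

```text
clock: 6.13
position: [0.5439, -0.1088, 0.0357]
ee_rot: [0.001, 0.729, 0.685, 0.0]
contact_force: [-0.2, -0.6, -1.7]
width: 0.0651
gripper_force: 28.9
```

Not down yet; I'll go down 3 mm more and check the force.

Call:
drive_tool([
  {"linear":[0,0,-1.5],"twist":0,"claw":0.5},
  {"linear":[0,0,-3],"twist":0,"claw":0.5},
  {"linear":[0,0,-3],"twist":0,"claw":0.5},
])

```text
clock: 6.38
position: [0.5441, -0.1085, 0.033]
ee_rot: [0.001, 0.728, 0.685, 0.0]
contact_force: [-0.8, -1.6, 1.1]
width: 0.0653
gripper_force: 28.9
```

Call:
drive_tool([
  {"linear":[0,0,0],"twist":0,"claw":0.9},
  {"linear":[0,0,0],"twist":0,"claw":0.95},
  {"linear":[0,0,0],"twist":0,"claw":0.95},
  {"linear":[0,0,0],"twist":0,"claw":0.95},
  {"linear":[0,0,15],"twist":0,"claw":0.95},
  {"linear":[0,0,35],"twist":0,"claw":0.95},
  {"linear":[0,0,60],"twist":0,"claw":0.95},
  {"linear":[-1,-20,70],"twist":0,"claw":0.5},
  {"linear":[-3,-50,70],"twist":0,"claw":0},
  {"linear":[-4,-68,70],"twist":0,"claw":0},
  {"linear":[-4,-68,70],"twist":0,"claw":0},
  {"linear":[-4,-68,70],"twist":0,"claw":0},
])

```text
clock: 7.38
position: [0.5393, -0.1766, 0.1023]
ee_rot: [-0.0, 0.729, 0.685, 0.0]
contact_force: [-0.6, 0.7, 0.6]
width: 0.0208
gripper_force: 0.0
```

Call:
drive_tool([
  {"linear":[0,0,0],"twist":0,"claw":0},
  {"linear":[0,0,0],"twist":0,"claw":0},
  {"linear":[0,0,0],"twist":0,"claw":0},
])

```text
clock: 7.63
position: [0.5394, -0.175, 0.1021]
ee_rot: [-0.0, 0.728, 0.686, 0.0]
contact_force: [-0.3, -0.1, -0.1]
width: -0.0003
gripper_force: 0.0
```

Run:
```python
from h import *
im=eyes.get_image("top");i2=eyes.get_image("scene")
c=[im[180:300,180:340],i2[150:270,230:390]]
cv2.imwrite("pics/placed.png",np.vstack([cv2.resize(a,(400,300),interpolation=cv2.INTER_CUBIC) for a in c])[:,:,::-1])
s=sensors.get_state();print(s["position"],s["width"],s["contact_force"])
H=hsv(i2);m=(H[:,:,0]>5)&(H[:,:,0]<22)&(H[:,:,1]>120)&(H[:,:,2]>125);m[:190]=0;m[262:]=0;m[:,:250]=0;m[:,340:]=0
for k in blobs(m,30):
    P=np.array([ray("scene",p[0],.06)[:2]*1000 for p in k],np.float32);print(cv2.boundingRect(k),cv2.fitEllipse(P))
```

```text
[ 0.5394955  -0.1752288   0.10218826] -8.632963856052678e-05 [ 0.2844196  -0.48077757 -0.50811567]
(282, 224, 26, 18) ((544.3057861328125, -106.86973571777344), (61.7123908996582, 62.39677047729492), 175.24356079101562)
```

View pics/placed.png

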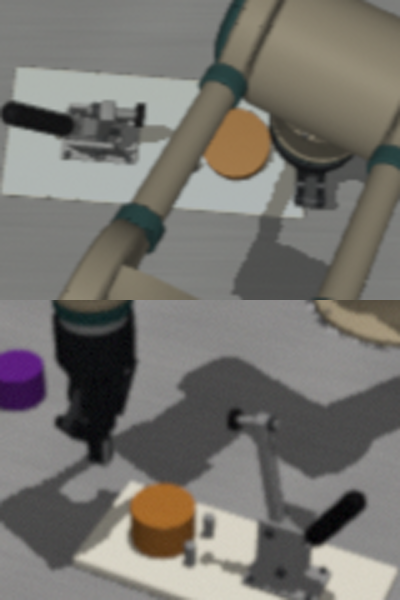

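The cheese stands upright on the board at (0.544, -0.107), in line with the pins, and the shut gripper is behind it. I'll lower it and push slowly along the jig's +x.

Call:
drive_tool([
  {"linear":[0,0,-25],"twist":0,"claw":0},
  {"linear":[0,0,-45],"twist":0,"claw":0},
  {"linear":[0,0,-60],"twist":0,"claw":0},
  {"linear":[0,0,-68],"twist":0,"claw":0},
  {"linear":[0,0,-68],"twist":0,"claw":0},
  {"linear":[0,4,-68],"twist":0,"claw":0},
  {"linear":[1,8,-68],"twist":0,"claw":0},
  {"linear":[1,12,-68],"twist":0,"claw":0},
  {"linear":[1,16,-68],"twist":0,"claw":0},
  {"linear":[1,18,-68],"twist":0,"claw":0},
  {"linear":[1,20,-68],"twist":0,"claw":0},
  {"linear":[1,20,-68],"twist":0,"claw":0},
])

```text
clock: 8.73
position: [0.5405, -0.1556, 0.0346]
ee_rot: [0.0, 0.728, 0.685, 0.0]
contact_force: [-0.3, 1.0, 0.5]
width: -0.0003
gripper_force: 0.0
```

Call:
drive_tool([
  {"linear":[0,1,0],"twist":0,"claw":0},
  {"linear":[0,2,0],"twist":0,"claw":0},
  {"linear":[0,3,0],"twist":0,"claw":0},
  {"linear":[0,4,0],"twist":0,"claw":0},
  {"linear":[0,5,0],"twist":0,"claw":0},
  {"linear":[0,5,0],"twist":0,"claw":0},
])

```text
clock: 9.23
position: [0.5404, -0.151, 0.0343]
ee_rot: [-0.0, 0.728, 0.685, 0.0]
contact_force: [0.8, 0.9, 0.3]
width: -0.0001
gripper_force: 0.0
```

Call:
drive_tool([
  {"linear":[0,1,0],"twist":0,"claw":0},
  {"linear":[0,2,0],"twist":0,"claw":0},
  {"linear":[0,3,0],"twist":0,"claw":0},
  {"linear":[0,4,0],"twist":0,"claw":0},
  {"linear":[0,4,0],"twist":0,"claw":0},
])

```text
clock: 9.65
position: [0.5405, -0.147, 0.0343]
ee_rot: [0.0, 0.728, 0.685, 0.0]
contact_force: [0.1, 0.1, -1.1]
width: -0.0
gripper_force: 0.3
```

Call:
drive_tool([
  {"linear":[0,0.7,0],"twist":0,"claw":0},
  {"linear":[0,1.4,0],"twist":0,"claw":0},
  {"linear":[0,2,0],"twist":0,"claw":0},
  {"linear":[0,2,0],"twist":0,"claw":0},
])

```text
clock: 9.98
position: [0.5405, -0.145, 0.0343]
ee_rot: [-0.0, 0.728, 0.685, 0.0]
contact_force: [-0.2, -0.1, -0.1]
width: 0.0001
gripper_force: 0.3
```

Call:
drive_tool([
  {"linear":[0,0.5,0],"twist":0,"claw":0},
  {"linear":[0,1,0],"twist":0,"claw":0},
  {"linear":[0,1.5,0],"twist":0,"claw":0},
  {"linear":[0,1.5,0],"twist":0,"claw":0},
])

```text
clock: 10.32
position: [0.5405, -0.1435, 0.0343]
ee_rot: [-0.0, 0.728, 0.685, 0.0]
contact_force: [0.1, 0.3, -1.7]
width: 0.0003
gripper_force: 0.3
```

Call:
drive_tool([
  {"linear":[0,0.5,0],"twist":0,"claw":0},
  {"linear":[0,1,0],"twist":0,"claw":0},
  {"linear":[0,1,0],"twist":0,"claw":0},
])

```text
clock: 10.57
position: [0.5405, -0.1425, 0.0343]
ee_rot: [-0.0, 0.728, 0.685, 0.0]
contact_force: [0.5, -1.2, -1.1]
width: -0.0003
gripper_force: 0.3
```

Call:
drive_tool([
  {"linear":[0,0.5,0],"twist":0,"claw":0},
  {"linear":[0,1,0],"twist":0,"claw":0},
  {"linear":[0,1,0],"twist":0,"claw":0},
])

```text
clock: 10.82
position: [0.5405, -0.1415, 0.0343]
ee_rot: [-0.0, 0.728, 0.685, 0.0]
contact_force: [0.2, -1.3, 0.7]
width: -0.0004
gripper_force: 0.3
```

Call:
drive_tool([
  {"linear":[0,0.5,0],"twist":0,"claw":0},
  {"linear":[0,1,0],"twist":0,"claw":0},
  {"linear":[0,1,0],"twist":0,"claw":0},
])

```text
clock: 11.07
position: [0.5409, -0.141, 0.0345]
ee_rot: [0.001, 0.728, 0.685, 0.0]
contact_force: [0.0, -2.5, -0.1]
width: -0.0001
gripper_force: 1.2
```

Call:
drive_tool([
  {"linear":[0,0.5,0],"twist":0,"claw":0},
  {"linear":[0,0.5,0],"twist":0,"claw":0},
  {"linear":[0,0.5,0],"twist":0,"claw":0},
])

```text
clock: 11.32
position: [0.5412, -0.1409, 0.0346]
ee_rot: [0.001, 0.728, 0.685, 0.0]
contact_force: [0.4, -4.5, -0.9]
width: -0.0001
gripper_force: 2.3
```

Run:
```python
from h import *
i2=eyes.get_image("scene")
H=hsv(i2);m=(H[:,:,0]>5)&(H[:,:,0]<22)&(H[:,:,1]>120)&(H[:,:,2]>125);m[:190]=0;m[262:]=0;m[:,:250]=0;m[:,340:]=0
for k in blobs(m,30):
    P=np.array([ray("scene",p[0],.06)[:2]*1000 for p in k],np.float32);print(cv2.boundingRect(k),cv2.fitEllipse(P))
```

```text
(289, 225, 22, 18) ((544.6697998046875, -91.95540618896484), (47.08219909667969, 64.96842193603516), 88.95703125)
```

It is home on the pins, with the force rising at about -97 mm as expected. A little more push, then hold.

Call:
drive_tool([
  {"linear":[0,0.4,0],"twist":0,"claw":0},
  {"linear":[0,0.4,0],"twist":0,"claw":0},
  {"linear":[0,0.4,0],"twist":0,"claw":0},
  {"linear":[0,0.4,0],"twist":0,"claw":0},
])

```text
clock: 11.7
position: [0.5414, -0.1408, 0.0346]
ee_rot: [0.001, 0.728, 0.685, 0.0]
contact_force: [1.4, -5.6, -0.5]
width: 0.0001
gripper_force: 2.9
```

Call:
drive_tool([
  {"linear":[0,0,0],"twist":0,"claw":0},
  {"linear":[0,0,0],"twist":0,"claw":0},
  {"linear":[0,0,0],"twist":0,"claw":0},
  {"linear":[0,0,0],"twist":0,"claw":0},
])

```text
clock: 12.03
position: [0.5414, -0.1408, 0.0346]
ee_rot: [0.001, 0.728, 0.685, 0.0]
contact_force: [1.0, -5.4, -0.4]
width: -0.0001
gripper_force: 2.9
```

Call:
drive_tool([
  {"linear":[-0.7,0,0],"twist":0,"claw":0},
  {"linear":[-1.2,0,0],"twist":0,"claw":0},
  {"linear":[-0.5,0,0],"twist":0,"claw":0},
  {"linear":[0.3,0,0],"twist":0,"claw":0},
  {"linear":[1,0,0],"twist":0,"claw":0},
  {"linear":[0.3,0.1,0],"twist":0,"claw":0},
  {"linear":[-0.5,0.1,0],"twist":0,"claw":0},
  {"linear":[-0.5,0.1,0],"twist":0,"claw":0},
])

```text
clock: 12.7
position: [0.5409, -0.1409, 0.0347]
ee_rot: [0.002, 0.728, 0.685, 0.0]
contact_force: [1.9, -5.3, -0.7]
width: 0.0002
gripper_force: 3.1
```

Call:
drive_tool([
  {"linear":[0,0,0],"twist":0,"claw":0},
  {"linear":[0,0,0],"twist":0,"claw":0},
  {"linear":[0,0,0],"twist":0,"claw":0},
  {"linear":[0,0,0],"twist":0,"claw":0},
  {"linear":[0,0,0],"twist":0,"claw":0},
  {"linear":[0,0,0],"twist":0,"claw":0},
  {"linear":[0,0,0],"twist":0,"claw":0},
  {"linear":[0,0,0],"twist":0,"claw":0},
])

```text
clock: 13.37
position: [0.541, -0.1409, 0.0347]
ee_rot: [0.002, 0.728, 0.685, 0.0]
contact_force: [1.7, -6.5, -0.7]
width: 0.0001
gripper_force: 3.1
```

Call:
drive_tool([
  {"linear":[0,-5,0],"twist":0,"claw":0},
  {"linear":[0,-20,0],"twist":0,"claw":0},
  {"linear":[0,-40,10],"twist":0,"claw":0},
  {"linear":[0,-50,40],"twist":0,"claw":0},
  {"linear":[-20,-60,80],"twist":0,"claw":0},
  {"linear":[-55,-60,120],"twist":0,"claw":0},
  {"linear":[-90,-60,160],"twist":0,"claw":0},
  {"linear":[-130,-60,200],"twist":0,"claw":0},
  {"linear":[-160,-40,230],"twist":0,"claw":0},
  {"linear":[-185,-10,240],"twist":0,"claw":0},
  {"linear":[-200,25,240],"twist":0,"claw":0},
  {"linear":[-200,60,240],"twist":0,"claw":0},
])

```text
clock: 14.37
position: [0.3431, -0.0978, 0.2734]
ee_rot: [0.001, 0.73, 0.684, 0.0]
contact_force: [2.0, 1.2, 0.7]
width: 0.0001
gripper_force: 0.0
```

Run:
```python
from h import *
im=eyes.get_image("top");i2=eyes.get_image("scene")
c=[im[195:280,165:320],i2[180:300,250:400]]
cv2.imwrite("pics/home.png",np.vstack([cv2.resize(a,(540,296),interpolation=cv2.INTER_CUBIC) for a in c])[:,:,::-1])
for n,img in(("top",im),("scene",i2)):
    H=hsv(img);m=(H[:,:,0]>5)&(H[:,:,0]<22)&(H[:,:,1]>80)&(H[:,:,2]>125)
    w=np.zeros_like(m);u,v=proj(n,(.5437,-.097,.06)).astype(int);w[v-20:v+20,u-20:u+20]=1
    for k in blobs(m&w,60):
        P=np.array([ray(n,p[0],.06)[:2]*1000 for p in k],np.float32);print(n,cv2.boundingRect(k),cv2.fitEllipse(P))
    print(n,"grip95",proj(n,(.5437+.0109,-.098+.1735,.126)))
print(sensors.get_state()["position"])
```

```text
top (257, 223, 27, 27) ((543.4637451171875, -97.63429260253906), (61.47110366821289, 62.10684585571289), 7.620233058929443)
top grip95 [190.34839437 226.31253368]
scene (285, 224, 26, 19) ((543.585205078125, -98.67027282714844), (62.19710922241211, 63.97298812866211), 114.36570739746094)
scene grip95 [367.09992876 234.37552655]
[ 0.34229129 -0.09311728  0.27281711]
```

View pics/home.png

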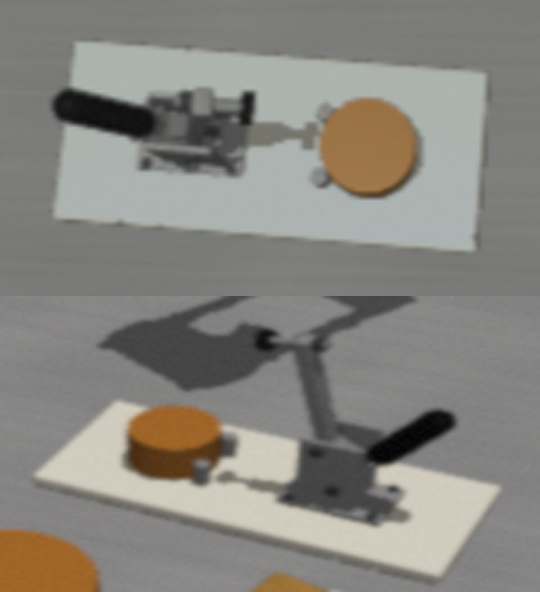

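The cheese touches both pins. Two views put it at (543.5, -98.1), which matches the nest. Now I'll move over to the handle, going round the foot.

Call:
drive_tool([
  {"linear":[0,40,0],"twist":0,"claw":0},
  {"linear":[0,80,0],"twist":0,"claw":0},
  {"linear":[0,120,0],"twist":0,"claw":0},
  {"linear":[0,155,0],"twist":0,"claw":0},
  {"linear":[35,155,0],"twist":0,"claw":0},
  {"linear":[70,155,0],"twist":0,"claw":0},
  {"linear":[105,155,0],"twist":0,"claw":0},
  {"linear":[140,155,0],"twist":0,"claw":0},
  {"linear":[175,155,0],"twist":0,"claw":0},
  {"linear":[200,155,0],"twist":0,"claw":0},
  {"linear":[211,155,0],"twist":0,"claw":0},
  {"linear":[211,155,0],"twist":0,"claw":0},
])

```text
clock: 15.47
position: [0.5584, 0.0567, 0.2701]
ee_rot: [-0.001, 0.728, 0.685, -0.001]
contact_force: [-0.2, 0.1, 1.0]
width: -0.0002
gripper_force: 0.0
```

Call:
drive_tool([
  {"linear":[0,0,0],"twist":0,"claw":0},
  {"linear":[0,0,0],"twist":0,"claw":0},
  {"linear":[0,0,0],"twist":0,"claw":0},
])

```text
clock: 15.72
position: [0.5548, 0.0573, 0.272]
ee_rot: [-0.0, 0.728, 0.685, -0.0]
contact_force: [-0.7, -0.3, 0.7]
width: -0.0002
gripper_force: 0.0
```

Call:
drive_tool([
  {"linear":[-1,5,-35],"twist":0,"claw":0},
  {"linear":[-1,5,-70],"twist":0,"claw":0},
  {"linear":[-1,5,-90],"twist":0,"claw":0},
  {"linear":[-1,5,-103],"twist":0,"claw":0},
  {"linear":[-1,5,-108],"twist":0,"claw":0},
  {"linear":[-1,5,-108],"twist":0,"claw":0},
  {"linear":[-1,5,-108],"twist":0,"claw":0},
])

```text
clock: 16.3
position: [0.5555, 0.0624, 0.1648]
ee_rot: [0.001, 0.728, 0.685, 0.001]
contact_force: [0.2, 0.8, -0.6]
width: 0.0002
gripper_force: 0.0
```

Call:
drive_tool([
  {"linear":[-1,0,-4],"twist":0,"claw":0},
  {"linear":[-1,0,-8],"twist":0,"claw":0},
  {"linear":[-1,2,-11],"twist":0,"claw":0},
  {"linear":[-1,5,-13.5],"twist":0,"claw":0},
  {"linear":[-1,8,-16],"twist":0,"claw":0},
  {"linear":[-1,12,-18.5],"twist":0,"claw":0},
  {"linear":[-1,16,-21.5],"twist":0,"claw":0},
  {"linear":[-1,16,-21.5],"twist":0,"claw":0},
])

```text
clock: 16.97
position: [0.554, 0.0794, 0.1415]
ee_rot: [-0.001, 0.728, 0.685, -0.0]
contact_force: [-0.3, 0.1, -0.4]
width: -0.0002
gripper_force: 0.0
```

Call:
drive_tool([
  {"linear":[0,4,-3.5],"twist":0,"claw":0},
  {"linear":[0,8,-7],"twist":0,"claw":0},
  {"linear":[1,12,-11],"twist":0,"claw":0},
  {"linear":[1,15,-14],"twist":0,"claw":0},
  {"linear":[1,18,-17],"twist":0,"claw":0},
  {"linear":[1,20,-20],"twist":0,"claw":0},
  {"linear":[1,22,-23],"twist":0,"claw":0},
])

```text
clock: 17.55
position: [0.5553, 0.1007, 0.1187]
ee_rot: [-0.0, 0.728, 0.685, -0.0]
contact_force: [1.3, -0.4, 0.2]
width: 0.0001
gripper_force: 0.1
```

Run:
```python
from h import *
i2=eyes.get_image("scene")
cv2.imwrite("pics/press.png",cv2.resize(i2[130:310,230:430],(660,594),interpolation=cv2.INTER_CUBIC)[:,:,::-1])
s=sensors.get_state();print(s["position"],s["contact_force"])
```

```text
[0.55481526 0.10093427 0.11818509] [-1.27008032  0.10464739 -0.19102587]
```

View pics/press.png

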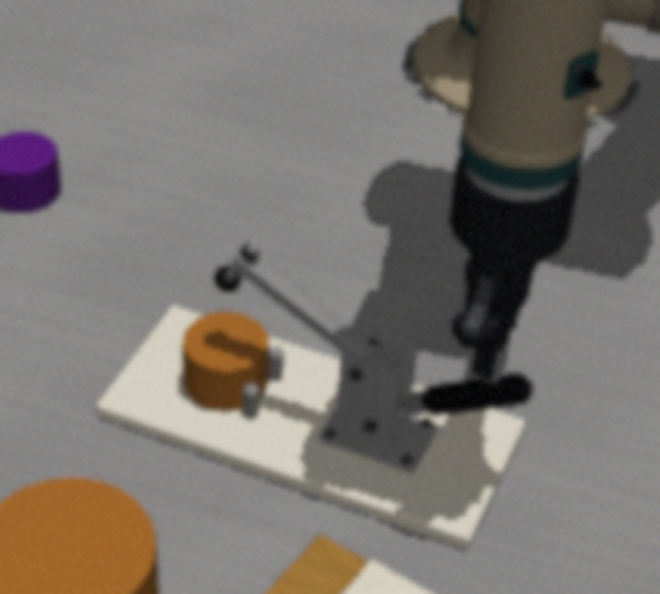

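The fingertips sit on the grip at (485,375), the bar and foot are swinging down towards the cheese, and the cheese is still on its pins. I'll continue along the arc.

Call:
drive_tool([
  {"linear":[0,3,-4],"twist":0,"claw":0},
  {"linear":[0,6,-8],"twist":0,"claw":0},
  {"linear":[1,8,-12],"twist":0,"claw":0},
  {"linear":[1,11,-16],"twist":0,"claw":0},
  {"linear":[1,12,-19],"twist":0,"claw":0},
  {"linear":[1,13,-22],"twist":0,"claw":0},
  {"linear":[1,14,-25],"twist":0,"claw":0},
  {"linear":[1,15,-28],"twist":0,"claw":0},
])

```text
clock: 18.27
position: [0.5567, 0.1157, 0.0915]
ee_rot: [0.0, 0.728, 0.685, 0.0]
contact_force: [-0.8, 1.1, 5.9]
width: -0.0003
gripper_force: 2.7
```

Call:
drive_tool([
  {"linear":[0,1,-2],"twist":0,"claw":0},
  {"linear":[0,2,-4],"twist":0,"claw":0},
  {"linear":[0,3,-6],"twist":0,"claw":0},
  {"linear":[0,3,-8],"twist":0,"claw":0},
  {"linear":[0,3,-8],"twist":0,"claw":0},
])

```text
clock: 18.68
position: [0.5569, 0.1182, 0.0842]
ee_rot: [0.001, 0.728, 0.685, 0.0]
contact_force: [-1.2, -0.4, 6.9]
width: 0.0
gripper_force: 3.5
```

Call:
drive_tool([
  {"linear":[0,0,-2],"twist":0,"claw":0},
  {"linear":[0,1,-4],"twist":0,"claw":0},
  {"linear":[0,1,-6],"twist":0,"claw":0},
  {"linear":[0,1,-8],"twist":0,"claw":0},
  {"linear":[0,1,-10],"twist":0,"claw":0},
  {"linear":[0,1,-10],"twist":0,"claw":0},
])

```text
clock: 19.18
position: [0.557, 0.1205, 0.0743]
ee_rot: [-0.0, 0.729, 0.685, 0.001]
contact_force: [0.1, 2.6, 7.5]
width: 0.0002
gripper_force: 3.2
```

Call:
drive_tool([
  {"linear":[0,0,-1],"twist":0,"claw":0},
  {"linear":[0,0,-2],"twist":0,"claw":0},
  {"linear":[0,0,-3],"twist":0,"claw":0},
  {"linear":[0,0,-3],"twist":0,"claw":0},
])

```text
clock: 19.52
position: [0.557, 0.1209, 0.0711]
ee_rot: [-0.0, 0.729, 0.685, 0.002]
contact_force: [-0.9, 3.6, 5.5]
width: 0.0004
gripper_force: 2.7
```

Call:
drive_tool([
  {"linear":[0,0,-1],"twist":0,"claw":0},
  {"linear":[0,0,-2],"twist":0,"claw":0},
  {"linear":[0,0,-3],"twist":0,"claw":0},
  {"linear":[0,0,-3],"twist":0,"claw":0},
])

```text
clock: 19.85
position: [0.557, 0.1197, 0.0674]
ee_rot: [0.0, 0.728, 0.685, 0.001]
contact_force: [0.5, 2.1, 3.1]
width: 0.0002
gripper_force: 1.4
```

Call:
drive_tool([
  {"linear":[0,0,-0.5],"twist":0,"claw":0},
  {"linear":[0,0,-1],"twist":0,"claw":0},
  {"linear":[0,0,-1],"twist":0,"claw":0},
])

```text
clock: 20.1
position: [0.5565, 0.119, 0.066]
ee_rot: [0.0, 0.728, 0.685, -0.0]
contact_force: [0.1, 1.1, 0.8]
width: 0.0001
gripper_force: 0.7
```

Past over-centre; the stop is near, so I'll use small steps.

Call:
drive_tool([
  {"linear":[0,0,-0.5],"twist":0,"claw":0},
  {"linear":[0,0,-1],"twist":0,"claw":0},
  {"linear":[0,0,-1],"twist":0,"claw":0},
])

```text
clock: 20.35
position: [0.5563, 0.119, 0.065]
ee_rot: [0.0, 0.728, 0.685, -0.0]
contact_force: [0.3, -1.4, 0.7]
width: -0.0002
gripper_force: 0.4
```

Call:
drive_tool([
  {"linear":[0,0,-0.5],"twist":0,"claw":0},
  {"linear":[0,0,-1],"twist":0,"claw":0},
  {"linear":[0,0,-1],"twist":0,"claw":0},
])

```text
clock: 20.6
position: [0.5564, 0.1191, 0.0645]
ee_rot: [0.0, 0.728, 0.685, -0.0]
contact_force: [-0.6, -0.5, 3.3]
width: 0.0003
gripper_force: 2.0
```

Call:
drive_tool([
  {"linear":[0,0,-0.5],"twist":0,"claw":0},
  {"linear":[0,0,-1],"twist":0,"claw":0},
  {"linear":[0,0,-1],"twist":0,"claw":0},
])

```text
clock: 20.85
position: [0.5564, 0.1192, 0.0639]
ee_rot: [0.0, 0.728, 0.685, 0.0]
contact_force: [-1.3, -0.4, 6.4]
width: -0.0002
gripper_force: 3.5
```

Call:
drive_tool([
  {"linear":[0,0,-0.3],"twist":0,"claw":0},
  {"linear":[0,0,-0.3],"twist":0,"claw":0},
  {"linear":[0,0,-0.3],"twist":0,"claw":0},
])

```text
clock: 21.1
position: [0.5565, 0.1192, 0.0638]
ee_rot: [0.0, 0.728, 0.685, 0.0]
contact_force: [-1.5, -0.7, 8.4]
width: 0.0
gripper_force: 4.1
```

Call:
drive_tool([
  {"linear":[0,0,-0.5],"twist":0,"claw":0},
  {"linear":[0,0,-0.9],"twist":0,"claw":0},
  {"linear":[0,0,-0.9],"twist":0,"claw":0},
  {"linear":[0,0,-0.9],"twist":0,"claw":0},
])

```text
clock: 21.43
position: [0.5565, 0.1192, 0.0634]
ee_rot: [0.0, 0.728, 0.685, 0.0]
contact_force: [-2.7, 0.1, 10.4]
width: -0.0001
gripper_force: 5.4
```

Call:
drive_tool([
  {"linear":[0,0,-0.5],"twist":0,"claw":0},
  {"linear":[0,0,-0.5],"twist":0,"claw":0},
  {"linear":[0,0,-0.5],"twist":0,"claw":0},
  {"linear":[0,0,-0.5],"twist":0,"claw":0},
])

```text
clock: 21.77
position: [0.5565, 0.1193, 0.0631]
ee_rot: [0.0, 0.728, 0.685, 0.0]
contact_force: [-2.6, -0.6, 12.4]
width: -0.0003
gripper_force: 6.1
```

Call:
drive_tool([
  {"linear":[0,0,0],"twist":0,"claw":0},
  {"linear":[0,0,0],"twist":0,"claw":0},
  {"linear":[0,0,0],"twist":0,"claw":0},
  {"linear":[0,0,0],"twist":0,"claw":0},
  {"linear":[0,0,0],"twist":0,"claw":0},
  {"linear":[0,0,0],"twist":0,"claw":0},
])

```text
clock: 22.27
position: [0.5565, 0.1193, 0.0631]
ee_rot: [0.0, 0.728, 0.685, 0.0]
contact_force: [-2.0, 0.0, 12.4]
width: 0.0001
gripper_force: 6.1
```

Call:
drive_tool([
  {"linear":[0,0,0],"twist":0,"claw":0},
  {"linear":[0,0,0],"twist":0,"claw":0},
  {"linear":[0,0,0],"twist":0,"claw":0},
  {"linear":[0,0,3],"twist":0,"claw":0},
  {"linear":[0,0,8],"twist":0,"claw":0},
  {"linear":[0,0,25],"twist":0,"claw":0},
  {"linear":[0,0,60],"twist":0,"claw":0},
  {"linear":[0,0,100],"twist":0,"claw":0},
  {"linear":[0,10,140],"twist":0,"claw":0},
  {"linear":[-30,40,160],"twist":0,"claw":0},
  {"linear":[-60,70,160],"twist":0,"claw":0},
  {"linear":[-90,100,160],"twist":0,"claw":0},
])

```text
clock: 23.27
position: [0.4709, 0.2157, 0.2231]
ee_rot: [0.001, 0.729, 0.684, 0.001]
contact_force: [-0.4, 0.7, -0.5]
width: -0.0004
gripper_force: 0.0
```

Call:
drive_tool([
  {"linear":[-40,30,0],"twist":0,"claw":0},
  {"linear":[-60,50,0],"twist":0,"claw":0},
  {"linear":[-60,50,0],"twist":0,"claw":0},
  {"linear":[-60,50,0],"twist":0,"claw":0},
])

```text
clock: 23.6
position: [0.4091, 0.2658, 0.2214]
ee_rot: [-0.0, 0.727, 0.687, -0.0]
contact_force: [0.7, -0.0, 0.2]
width: 0.0001
gripper_force: 0.0
```

Run:
```python
from h import *
im=eyes.get_image("top");i2=eyes.get_image("scene");o=np.array([543.6,-98.]);xd=np.array([.0625,.998])
for n,img in(("top",im),("scene",i2)):
    H=hsv(img);v=H[:,:,2]
    m=(H[:,:,0]>5)&(H[:,:,0]<22)&(H[:,:,1]>80)&(v>70);w=np.zeros_like(m);u,q=proj(n,(.5437,-.098,.05)).astype(int);w[q-22:q+24,u-22:u+22]=1
    for k in blobs(m&w,60): print(n,"cheese",cv2.boundingRect(k))
    d=v<45;w[:]=0;u,q=proj(n,np.r_[o+190*xd,44]/1000).astype(int);w[q-35:q+35,u-40:u+40]=1
    for k in blobs(d&w,30): print(n,"dark",cv2.boundingRect(k),cv2.minAreaRect(k))
    for s in(37,123): print("level handle",s,[proj(n,np.r_[o+(126.5+s*np.cos(a))*xd,44+s*np.sin(a)]/1000).round(1).tolist() for a in(0,.05,.2)])
s=sensors.get_state();print(s["position"],s["contact_force"])
```

```text
top cheese (257, 223, 27, 28)
top dark (169, 226, 33, 9) ((185.0, 230.0), (8.0, 32.0), 90.0)
level handle 37 [[202.8, 231.6], [202.7, 231.5], [202.5, 231.2]]
level handle 123 [[167.5, 228.8], [166.8, 228.4], [165.4, 227.4]]
scene cheese (285, 225, 27, 29)
scene dark (361, 257, 33, 16) ((376.95001220703125, 264.1499938964844), (34.152591705322266, 7.273237705230713), 18.43494987487793)
level handle 37 [[359.6, 258.1], [359.7, 257.5], [359.6, 255.8]]
level handle 123 [[394.6, 269.8], [394.9, 268.0], [395.0, 262.2]]
[0.41123844 0.2646254  0.22135799] [-0.37457415 -1.4253709   0.05156573]
```

The handle axis lies at 18.4° in the scene view, and level would be 18.5°, so the clamp is locked. The cheese has not moved.

```bash
python3 -c "
from rig import manip
print(manip.sign_off())"
```

```text
the job is handed in; nothing more can be done
None
```

The small cheese is bedded against both pins after a push of about 6 N. The clamp handle is past over-centre and sits level on its stop, held there with about 12.4 N. I handed the job in at about 24 s with the arm clear of everything; no verdict came back.

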